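# Centre the dip cup on the portion scale and press its key

## Robot

A 7-joint arm with a two-finger parallel gripper is mounted at the origin on a cart in front of the work surface, level with it; the furniture and walls round the work are solid. World frame = base frame: x ahead of the robot, y to its left, z up, the work surface at z = 0. Lengths are in m, angles in rad, forces in N, time in s.
With the tool pointing down it reaches from about 0.425 to 0.925 m from the base axis. Payload 6.8 kg.
Tool frame: the origin (TCP) lies at the very end of the fingers, on their centre line; the grasp point (between the pads) lies 19 mm behind it; z points along the fingers, y is the line along which they close (so a half turn about z gives the same grasp; the last joint's range is limited). The gripper opens to 85 mm and grips with 20 to 120 N. Pads are 22 mm wide; open, the fingers measure 114 mm over their backs; the gripper's body (76 mm by 85 mm) begins 54 mm behind the grasp point. The pads swing forward as they close: fully open they stand 13 mm farther back than shut.
Start: joints at [0.997, 0.477, 0.022, 1.555, -0.011, 1.109, -0.083], TCP at [0.303, -0.603, 0.231] pointing down, gripper open.
Joint ranges: [-2.96, 2.96], [-0.34, 2.1], [-1.41, 1.46], [0.24, 2.44], [-1.37, 4.51], [0.17, 1.92], [-2.96, 2.96]. Speed limits (rad/s): [2.39, 2.39, 3.14, 3.14, 3.14, 3.14, 3.14].

## Interface

Orientations are given as a unit quaternion [w, x, y, z].
In Python, from station import get_obs, read_camera, hand_in gives the robot as it stands.
- The arm moves only by the tool arm_command, never from a script. Its argument "commands" is one flat list of numbers, 7 for each row, row after row: the shift along the tool's x, y, z in m, then the turn, a rotation vector about the tool's x, y, z in degrees, then the opening, from 0 (shut) to 1 (fully open). In form: [tx, ty, tz, rx, ry, rz, fingers, tx, ty, tz, rx, ry, rz, fingers, ...]. A call has 1 to 8 rows; each row is the pose to reach, as a shift and turn from the pose commanded when the call began, along the tool's axes at that moment; what a row does not reach only later rows make up. A row lasts 1/10 s, in which the tool goes at most 50 mm and 8.59 degrees, less where a joint would pass 70% of its speed; a pose out of reach is approached as far as the arm can. A call with a gripper value outside its range is refused whole. The fingers move at their own pace and stop on an object; "force" is the grip in N (left out, the last holds). Time passes only in rows, so rows that repeat a pose let the fingers close. It gives the time, the measured TCP pose, the force, the opening and the grip force at its end, in the units of the state.
- get_obs(): the state, without advancing time (a new reading comes with each control period).
- read_camera(name): name is "scene" or "top"; returns a dict with "img" (420x560x3 uint8, red, green, blue), "camera_matrix" (3x3 intrinsics, pixels), "k1" (the pictures are not rectified: a ray, as slopes to the right and down, at radius r is drawn at 1 + k1 r^2 times it, then the intrinsics apply), "pose" (4x4, takes a point from camera to world coordinates). Camera axes: x right, y down, z forward; pixel columns grow to the right and rows downward; lengths in m; the calibration is good to about 2 mm. A picture is of the moment at which its call begins. There is no depth.
- hand_in(): hands the job in; it is judged then, once.
The state is a dict: "t": time; "q": joint angles; "joint_vel": joint speeds; "joint_torque": joint torques, N m; "eef_pos": TCP position; "tool_rot": TCP orientation; "contact_force": force on the tool from outside, world axes, zero at the start; "torque": the same for the moment, N m; "gripper_width": opening from 0.0 (shut) to 1.0 (fully open); "grasp_force": force on a finger pad.
Only numpy, scipy, OpenCV 4.12 (cv2) and the standard library are available. Lean on these libraries where they do the work, as an engineer would, in place of code of your own. Each camera call takes 0.05 s, during which the arm holds its last target. There are 200 camera calls.

## Task

The steel dip cup stands off-centre on the small round pan of the portion scale, its foot hanging over the edge. With light taps of the fingertips push the cup to the middle of the pan without gripping, lifting or tipping it, let go of it, and only then press the scale's key all the way down and release it. Leave the other things where they stand.

Things in the scene. Friction and masses are not known exactly. Their poses are not given: they have to be found in the camera images.
- cup: the empty steel dip cup on the pan: flared, open on top, 67 mm across the rim, 46 mm across the flat foot, 40 mm high, about 90 g; slides on the polished pan under roughly 0.3 N (friction about 0.36) and rocks easily, because a straight upright finger meets it at the rim. Bear on it with well under 8 N. Origin: centre of its underside, z up along its axis
- pan: the scale's round flat steel weighing pan, 76 mm across and 8 mm thick, on a short stem; does not move. Origin: on its axis, 22 mm below its top face; its yaw means nothing
- pan_top (a point): centre of the pan's top face, about 69 mm above the worktop, where the centre of the cup's foot belongs
- scale: the portion scale, heavy, does not move: flat white housing 180 mm (its x) by 210 mm (its y), top 44 mm above the worktop, with display and key near its front (-x) edge. Origin: centre of its underside. The pan's axis is at x +25 mm, y +40 mm; the round key at x -62 mm, y -70 mm
- key_top (a point): centre of the top of the grey round push key, 26 mm across, in a 42 mm round collar; the top stands about 66 mm above the worktop when up. It is pressed straight down
- key (a joint): travel of the key, 0 up to 0.006 m fully down; springs back by itself; about 1.2 N to start and 4 N fully down
- other_cup: a second steel dip cup just like the first, 67 mm rim, 40 mm high, standing on the worktop; leave it alone. Origin: centre of its underside
- spice_jar: spice jar, 41 mm diameter, 105 mm high, on the worktop; leave it alone. Origin: centre of its underside
- tin: low food tin, 75 mm diameter, 58 mm high, on the worktop; leave it alone. Origin: centre of its underside
Not all that is in view belongs to the job. What is shaped like the cup but blue is not meant.

How it is judged:
By the outcome, as a careful person would: the job done as asked, in the order asked, and still so for the second after the job is handed in, with the robot touching nothing.
It also fails if it takes over 38 s, if anything falls off the work surface, if the arm or the gripper's body presses on something with over 40 N, if the wrist force passes 120 N, or if a joint passes its speed limit or range.

## Working session

There is one attempt and no reset: what is moved stays moved. The work goes in short steps, Python scripts to look and compute and a tool call to move; the robot and the scene stay as the last step left them, time stands still between calls to the robot, and variables do not carry over. Pictures are saved under pics/ and viewed, at most 10 in all, crops included, and the job is handed in when it is done.

Besides the shell and the picture viewer there is one more tool, called after "Emit:" as name(argument=value, ...) on one line, values as JSON. arm_command: Moves the arm, as the interface text tells. Its arguments: {"type":"object","properties":{"commands":{"type":"array","items":{"type":"number"}},"force":{"type":"number"}},"required":["commands"]}

```bash
mkdir -p pics; cat > h.py <<'E'
import numpy as np, cv2
from station import get_obs, read_camera, hand_in
def shot(name,f):
    c=read_camera(name); np.savez(''+name+'.npz',**c); cv2.imwrite('pics/'+f,c['img'][:,:,::-1]); return c
def load(name): return dict(np.load(''+name+'.npz'))
def ray(c,uv):
    K=np.array(c['camera_matrix']); k=float(c['k1'])
    p=cv2.undistortPoints(np.array([[uv]],float),K,np.array([k,0,0,0,0.]))[0,0]
    P=np.array(c['pose']); return P[:3,3],P[:3,:3]@np.array([p[0],p[1],1])
def at(c,uv,z):
    o,d=ray(c,uv); return (o+d*(z-o[2])/d[2]).round(4)
def proj(c,X):
    P=np.linalg.inv(np.array(c['pose'])); X=np.atleast_2d(X).astype(float)
    r,_=cv2.projectPoints(X@P[:3,:3].T+P[:3,3],np.zeros(3),np.zeros(3),np.array(c['camera_matrix']),np.array([float(c['k1']),0,0,0,0.])); return r[:,0]
E
python3 - <<'E'
from h import *
for n in('scene','top'):
    c=shot(n,n+'0.png'); print(np.array(c['pose']).round(3),np.array(c['camera_matrix'])[0,0],c['k1'])
o=get_obs();print(o['t'],o['eef_pos'],o['tool_rot'],o['gripper_width'])
E
```

```text
[[-0.44  -0.655  0.614 -0.063]
 [-0.898  0.326 -0.295  0.318]
 [-0.007 -0.682 -0.732  0.875]
 [ 0.     0.     0.     1.   ]] 414.8753696828048 0.031154694327881392
[[ 0.015 -0.984  0.178  0.362]
 [-1.    -0.017 -0.01  -0.01 ]
 [ 0.013 -0.177 -0.984  1.335]
 [ 0.     0.     0.     1.   ]] 504.4345321459948 -0.04011612704405261
0.1 [ 0.30289404 -0.60262916  0.23040314] [-7.95532598e-04  9.73006133e-01  2.30777749e-01 -2.49970171e-04] 1.0013304001914103
```

View pics/top0.png

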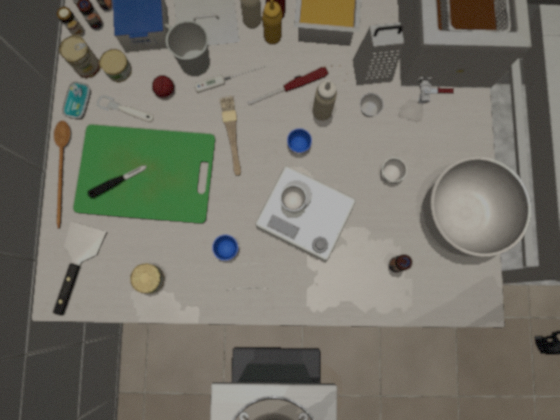

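View pics/scene0.png

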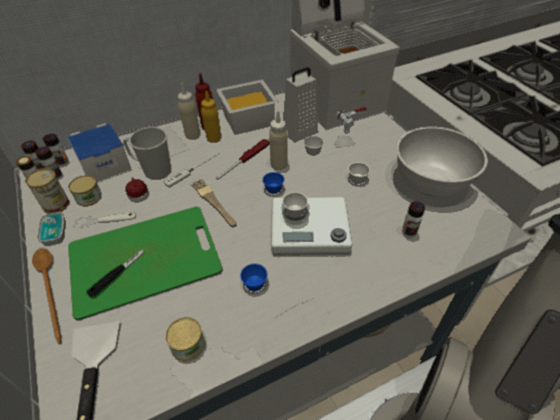

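Top view: scale with corners at about (290,170), (354,203), (326,258) and (258,221). The cup is at (294,198) and the key at (320,244). In the scene view the cup is at (295,207) and the key at (338,235). I'll enlarge both.

```bash
python3 - <<'E'
from h import *
t=load('top')['img'];s=load('scene')['img']
a=cv2.resize(t[160:270,250:360],(0,0),fx=5,fy=5,interpolation=cv2.INTER_CUBIC)[:,:550]
b=cv2.resize(s[180:260,265:355],(0,0),fx=5,fy=5,interpolation=cv2.INTER_CUBIC)
im=np.zeros((550,1000,3),np.uint8);im[:,:550]=a;im[:400,550:1000]=b
im=cv2.convertScaleAbs(cv2.resize(im,(800,440)),alpha=1.5) # 4x
cv2.imwrite('pics/c0.png',im[:,:,::-1])
c=load('top');s=load('scene')
K=at(c,(320.5,244),.066);print('key',K,at(s,(338.5,234.5),.066))
cor=np.array([at(c,p,.044)for p in[(290,170),(354,203),(326,258),(258,221)]]);print(cor,cor.mean(0))
print('cup rim',at(c,(294,197),.109),at(s,(295,202),.109))
E
```

```text
key [ 0.5039 -0.1127  0.066 ] [ 0.4912 -0.1036  0.066 ]
[[ 0.7011 -0.0334  0.044 ]
 [ 0.6154 -0.2018  0.044 ]
 [ 0.4706 -0.1287  0.044 ]
 [ 0.5635  0.0476  0.044 ]] [ 0.58765  -0.079075  0.044   ]
cup rim [ 0.6151 -0.043   0.109 ] [ 0.6066 -0.0378  0.109 ]
```

View pics/c0.png

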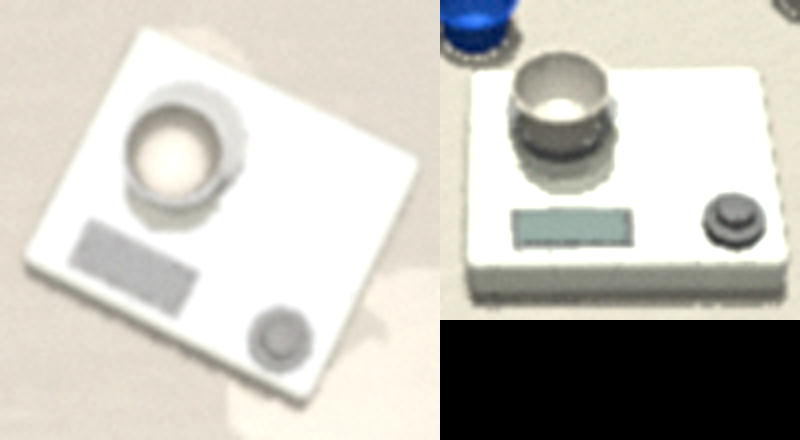

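The crop shows the key, pan and cup rim clearly, with the pan sticking out up and to the right of the cup. I'll fit the scale's pose from both views and overlay it.

```bash
cat >> h.py <<'E'
def S(p,loc):
    x,y,a=p; L=np.atleast_2d(loc).astype(float); R=np.array([[np.cos(a),-np.sin(a)],[np.sin(a),np.cos(a)]])
    return np.c_[L[:,:2]@R.T+[x,y],L[:,2]]
def circ(xy,r,z):
    a=np.linspace(0,2*np.pi,73); return np.c_[xy[0]+r*np.cos(a),xy[1]+r*np.sin(a),z+0*a]
E
python3 - <<'E'
from h import *
from scipy.optimize import least_squares
t=load('top');s=load('scene')
loc=[[.09,.105,.044],[.09,-.105,.044],[-.09,-.105,.044],[-.09,.105,.044],[-.062,-.07,.066]]
T=np.array([[143,27],[418,160],[304,394],[27,258],[281,340]])/4+[250,160]-.375
C=np.array([[472,68],[768,68],[784,263],[470,263],[737,210]],float);C=(C-[440,0])/4+[265,180]-.375
f=lambda p:np.r_[(proj(t,S(p[:3],loc))-T+p[3:5]).ravel(),(proj(s,S(p[:3],loc))-C+p[5:7]).ravel(),p[3:]/1.0]
r=least_squares(f,[.588,-.079,-.5,0,0,0,0],loss='soft_l1');p=r.x[:3];print(r.x.round(4),r.fun[:20].round(1))
pan=S(p,[.025,.04,.069])[0];key=S(p,loc[4])[0];print('pan',pan,'key',key)
# rim from both
print('cup',at(t,np.array([176,156])/4+[250,160]-.375+r.x[3:5],.109),at(s,(np.array([561,87])-[440,0])/4+[265,180]-.375+r.x[5:7],.109))
np.save('fit.npy',r.x)
out=[]
for c,o,n,d in((t,(250,160),110,r.x[3:5]),(s,(265,175),90,r.x[5:7])):
    k=600/n if n==110 else 4.4; k=4
    im=cv2.resize(c['img'][o[1]:o[1]+100,o[0]:o[0]+100],(400,400),interpolation=cv2.INTER_CUBIC).copy()
    im=cv2.convertScaleAbs(im,alpha=1.3)
    D=lambda P,col:cv2.polylines(im,[((proj(c,P)-d-o+.375)*4).round().astype(int)],True,col,1)
    D(S(p,loc[:4]),(255,0,0));D(circ(pan,.038,.069),(0,255,0));D(circ(key,.013,.066),(255,0,255))
    out.append(im)
cv2.imwrite('pics/f0.png',np.hstack(out)[:,:,::-1])
E
```

```text
[ 0.5883 -0.0753 -0.4584 -0.121  -0.3463  0.3842  0.8477] [-0.1 -2.1  2.6  0.4  0.6  3.2 -2.9  0.1 -0.3 -0.1 -0.2 -0.2 -0.6 -0.4
  2.4  0.1 -1.2  0.3  0.2 -0.5]
pan [ 0.62846458 -0.0504918   0.069     ] key [ 0.50176883 -0.11063486  0.066     ]
cup [ 0.6119 -0.0419  0.109 ] [ 0.6055 -0.038   0.109 ]
```

View pics/f0.png

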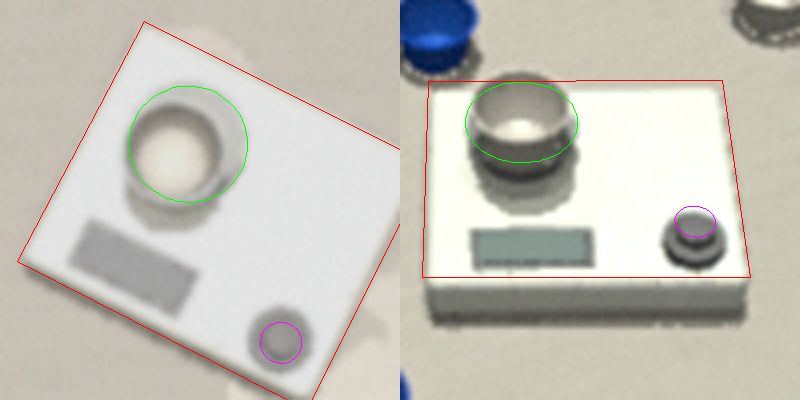

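Top-view overlay fits: pan centre at about (0.628,-0.050) and key at about (0.502,-0.111). The cup sits about 19 mm toward the display, so the push goes along scale +x. I'll approach behind the cup with the tool turned.

Emit:
arm_command(commands=[0.487,-0.415,0,0,0,53,0.35,0.487,-0.415,0,0,0,53,0.35,0.487,-0.415,0,0,0,53,0.35,0.487,-0.415,0,0,0,53,0.35,0.487,-0.415,0,0,0,53,0.35,0.487,-0.415,0,0,0,53,0.35,0.487,-0.415,0,0,0,53,0.35,0.487,-0.415,0,0,0,53,0.35], force=20)

```text
t: 0.9
eef_pos: [0.4547, -0.2433, 0.2312]
tool_rot: [0.0, 0.974, -0.229, -0.0]
contact_force: [0.7, -0.7, 0.2]
gripper_width: 0.347
grasp_force: 0.0
```

Emit:
arm_command(commands=[-0.016,-0.249,0,0,25,0,0.35,-0.016,-0.249,0,0,25,0,0.35,-0.016,-0.249,0,0,25,0,0.35,-0.016,-0.249,0,0,25,0,0.35,-0.016,-0.249,0,0,25,0,0.35,-0.016,-0.249,0,0,25,0,0.35,-0.016,-0.249,0.08,0,25,0,0.35,-0.016,-0.249,0.08,0,25,0,0.35])

```text
t: 1.7
eef_pos: [0.5501, -0.0134, 0.1494]
tool_rot: [0.049, 0.951, -0.221, 0.21]
contact_force: [0.3, -1.2, -0.1]
gripper_width: 0.352
grasp_force: 0.0
```

```bash
python3 - <<'E'
from h import *
t=shot('top','t1.png');s=shot('scene','s1.png')
o=get_obs();print(o['t'],o['eef_pos'],o['tool_rot'],o['contact_force'])
r=np.load('fit.npy');p=r[:3];pan=S(p,[.025,.04,.069])[0]
out=[]
for c,og,d,cu in((t,(255,150),r[3:5],(.6115,-.042)),(s,(265,160),r[5:7],(.6115,-.042))):
    im=cv2.convertScaleAbs(cv2.resize(c['img'][og[1]:og[1]+80,og[0]:og[0]+80],(400,400),interpolation=cv2.INTER_CUBIC),alpha=1.3)
    D=lambda P,col:cv2.polylines(im,[((proj(c,P)-d-og+.4)*5).round().astype(int)],True,col,1)
    D(circ(pan,.038,.069),(0,255,0));D(circ(cu,.0335,.109),(255,0,0))
    D(circ(o['eef_pos'],.002,o['eef_pos'][2]),(255,0,255))
    out.append(im)
cv2.imwrite('pics/f1.png',np.hstack(out)[:,:,::-1])
E
```

```text
1.8 [ 0.54738843 -0.01519476  0.1470518 ] [ 0.05112107  0.95161552 -0.22128087  0.20700076] [0.26569005 0.00429917 0.20218782]
```

View pics/f1.png

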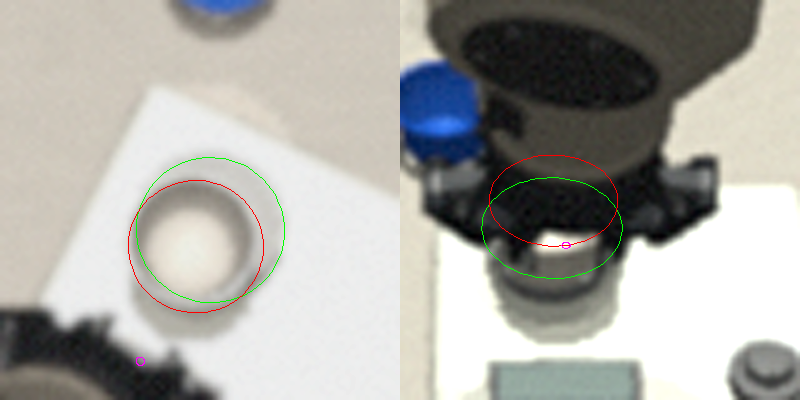

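Top crop: the hand is behind the cup at lower left and clear of it. The red rim guess is roughly right, but the rim edge is faint. I'll stretch the contrast to settle where the cup is.

```bash
python3 - <<'E'
from h import *
t=load('top');r=np.load('fit.npy');p=r[:3];pan=S(p,[.025,.04,.069])[0]
og=np.array((273,175));g=t['img'][og[1]:og[1]+50,og[0]:og[0]+50].astype(float)
g=cv2.resize(g,(400,400),interpolation=cv2.INTER_CUBIC)
im=np.clip((g-90)/(215-90),0,1)**1.3*255;im=im.astype(np.uint8);raw=im.copy();print(g.min(),g.max())
D=lambda P,col:cv2.polylines(im,[((proj(t,P)-r[3:5]-og+.44)*8).round().astype(int)],True,col,1)
D(circ(pan,.038,.069),(0,255,0));D(circ(pan,.038,.061),(0,160,0));D(circ((.6115,-.042),.0335,.109),(255,0,0))
cv2.imwrite('pics/f2.png',np.hstack([raw,im])[:,:,::-1])
E
```

```text
14.306423362344503 184.96758639067411
```

View pics/f2.png

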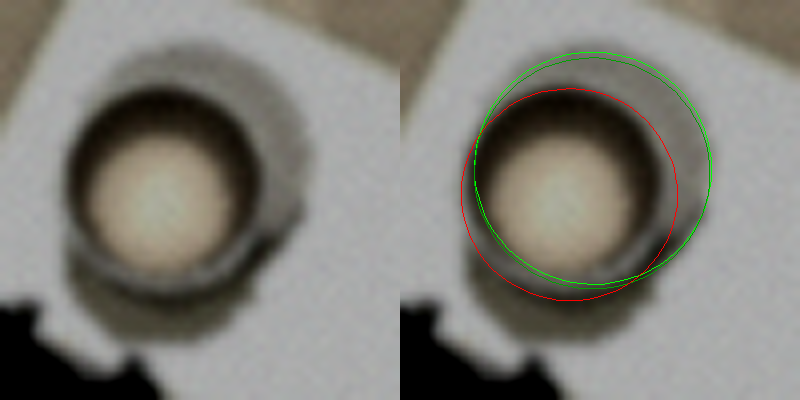

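Cup at about (0.613,-0.041), pan at about (0.630,-0.050). The offset is about 19 mm along the tool's push line. I'll descend behind the cup.

Emit:
arm_command(commands=[-0.005,-0.005,0.038,0,0,0,0.35,-0.005,-0.005,0.06,0,0,0,0.35,-0.005,-0.005,0.072,0,0,0,0.35,-0.005,-0.005,0.072,0,0,0,0.35,-0.005,-0.005,0.072,0,0,0,0.35])

```text
t: 2.3
eef_pos: [0.5767, -0.0217, 0.0851]
tool_rot: [0.049, 0.951, -0.222, 0.211]
contact_force: [0.2, -0.0, 0.4]
gripper_width: 0.349
grasp_force: 0.0
```

```bash
cat >> h.py <<'E'
PAN=np.array([.630,-.050,.069]);d=np.array([.895,-.446,0]);n=np.array([-.446,-.895,0])
def rep():
    o=get_obs();e=np.array(o['eef_pos']);print('t',round(o['t'],2),'along',((e-PAN)@d).round(4),'lat',((e-PAN)@n).round(4),'z',e[2].round(4),'F',np.round(o['contact_force'],2))
def view(f,cu,c=None):
    t=shot('top','raw_'+f);r=np.load('fit.npy')
    og=np.array((273,175));g=cv2.resize(t['img'][og[1]:og[1]+50,og[0]:og[0]+50].astype(float),(400,400),interpolation=cv2.INTER_CUBIC)
    im=(np.clip((g-60)/(190-60),0,1)*255).astype(np.uint8);raw=im.copy()
    D=lambda P,col:cv2.polylines(im,[((proj(t,P)-r[3:5]-og+.44)*8).round().astype(int)],True,col,1)
    D(circ(PAN,.038,.069),(0,255,0));D(circ(cu,.0335,.109),(255,0,0))
    cv2.imwrite('pics/'+f,np.hstack([raw,im])[:,:,::-1])
E
python3 -c "
from h import *
rep()"
```

```text
t 2.3 along -0.0603 lat -0.0015 z 0.0851 F [ 0.16 -0.02  0.41]
```

Emit:
arm_command(commands=[-0.003,0,0.006,0,0,0,0.35,0.001,0,0.008,0,0,0,0.35,0.004,0,0.0095,0,0,0,0.35,0.007,0,0.011,0,0,0,0.35,0.01,0,0.0125,0,0,0,0.35,0.0125,0,0.0135,0,0,0,0.35,0.0125,0,0.0135,0,0,0,0.35])

```text
t: 3.0
eef_pos: [0.5918, -0.0298, 0.0772]
tool_rot: [0.049, 0.951, -0.223, 0.211]
contact_force: [-0.1, -0.1, 0.1]
gripper_width: 0.349
grasp_force: 0.0
```

```bash
python3 -c "
from h import *
rep();view('v1.png',(.613,-.041))"
```

```text
t 3.0 along -0.0432 lat -0.001 z 0.0772 F [-0.1  -0.12  0.08]
```

View pics/v1.png

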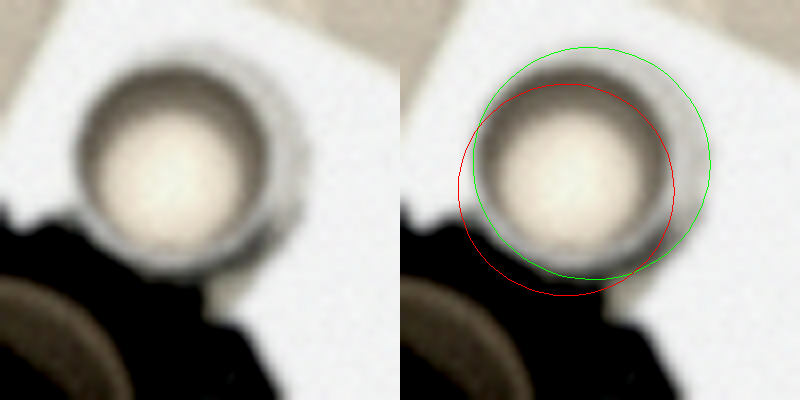

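The cup moved about 7.4 mm along the push line, upright, its rim now centred near (173,165) in the crop. About 11-12 mm remain, so I'll push on 9 mm.

Emit:
arm_command(commands=[0.003,0,0.0013,0,0,0,0.35,0.0055,0,0.0025,0,0,0,0.35,0.0075,0,0.0035,0,0,0,0.35,0.0085,0,0.004,0,0,0,0.35,0.0085,0,0.004,0,0,0,0.35])

```text
t: 3.55
eef_pos: [0.5999, -0.0337, 0.077]
tool_rot: [0.049, 0.951, -0.222, 0.211]
contact_force: [0.0, 0.3, 0.1]
gripper_width: 0.351
grasp_force: 0.0
```

```bash
cat >> h.py <<'E'
def track(ref,ref_xy,new,z=.109):
    # interior patch of the cup in ref, matched in new (both raw top pngs), 8x upsampled -> world xy
    U=lambda i:cv2.resize(i,(0,0),fx=8,fy=8,interpolation=cv2.INTER_CUBIC)
    A=cv2.imread('pics/'+ref)[160:240,260:340];B=cv2.imread('pics/'+new)[160:240,260:340];c=load('top')
    q=proj(c,[*ref_xy,z])[0]-np.load('fit.npy')[3:5]; u,v=((q-[260,160]+.44)*8).round().astype(int)
    T=U(A)[v-105:v+75,u-100:u+100]
    m=cv2.matchTemplate(U(B),T,cv2.TM_CCOEFF_NORMED);_,s,_,l=cv2.minMaxLoc(m)
    sh=(np.array(l)-[u-100,v-105])/8; w=at(c,q+sh+np.load('fit.npy')[3:5],z)
    e=w-PAN; print('score',round(s,3),'shift px',sh,'cup',w[:2],'along',(e@d).round(4),'lat',(e@n).round(4))
E
python3 -c "
from h import *
rep();view('v2.png',(.630,-.050))
track('top0.png',(.613,-.041),'raw_v1.png');track('raw_v1.png',(.6197,-.044),'raw_v2.png')"
```

```text
t 3.55 along -0.0342 lat -0.0011 z 0.077 F [0.01 0.32 0.08]
score 0.969 shift px [ 1.25 -3.  ] cup [ 0.6207 -0.044 ] along -0.011 lat -0.0012
score 0.982 shift px [ 1.5 -3. ] cup [ 0.6274 -0.0476] along -0.0034 lat -0.001
```

View pics/v2.png

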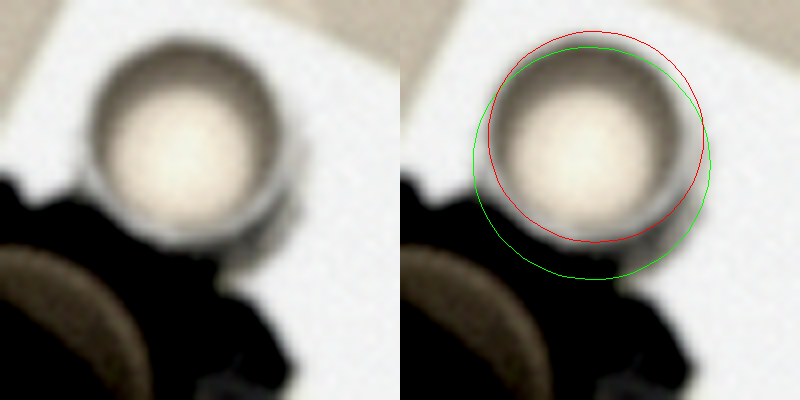

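The cup is nearly centred and upright. The rim suggests it still has about 2-3 mm to go to the right (-y). I'll back off for an unobstructed look and a numeric fit.

Emit:
arm_command(commands=[-0.018,0,-0.008,0,0,0,0.35,-0.036,0,-0.017,0,0,0,0.35,-0.06,0,-0.05,0,0,0,0.35,-0.09,0,-0.09,0,0,0,0.35,-0.11,0,-0.12,0,0,0,0.35,-0.11,0,-0.12,0,0,0,0.35])

```text
t: 4.2
eef_pos: [0.4639, 0.034, 0.1396]
tool_rot: [0.049, 0.951, -0.222, 0.21]
contact_force: [0.1, 0.5, 1.5]
gripper_width: 0.349
grasp_force: 0.0
```

```bash
cat > fitc.py <<'E'
from h import *
from scipy.optimize import minimize
off=np.load('fit.npy')[3:5]
def prof(img,xy,r,z,angs):
    c=load('top');P=np.array([[xy[0]+r_*np.cos(a),xy[1]+r_*np.sin(a),z] for r_ in r for a in angs])
    q=(proj(c,P)-off).astype(np.float32)
    return cv2.remap(img,q[:,0].reshape(len(r),-1),q[:,1].reshape(len(r),-1),cv2.INTER_CUBIC)
def fit(f,x0,R,z,angs,sgn):
    g=cv2.imread('pics/'+f,0).astype(np.float32)
    def cost(p):
        a=prof(g,p,[R-.0025,R+.0025],z,angs).mean(1) if 1 else 0
        return -sgn*(a[1]-a[0])
    X,Y=np.meshgrid(np.arange(-.006,.0061,.0005),np.arange(-.006,.0061,.0005))
    v=np.array([cost(np.array(x0)+[i,j]) for i,j in zip(X.ravel(),Y.ravel())]);k=v.argmin()
    m=minimize(cost,np.array(x0)+[X.ravel()[k],Y.ravel()[k]],method='Nelder-Mead',options=dict(initial_simplex=None))
    return m.x.round(4),round(-m.fun,1)
rad=np.deg2rad
E
python3 - <<'E'
from fitc import *
rep();shot('top','t3.png');shot('scene','s3.png')
print('pan',fit('top0.png',(.629,-.050),.038,.069,rad(np.arange(-130,25,5)),1))
full=rad(np.arange(0,360,5))
for f,x in(('top0.png',(.613,-.041)),('t3.png',(.628,-.049))):
    for R in (.0290,.0300,.031,.032,.0335):   # dark inner wall edge, far half
        print(f,R,'inner far',fit(f,x,R,.109,rad(np.arange(-80,100,5)),1))
    for R in(.0215,.023): print(f,R,'floor',fit(f,x,R,.0705,full,-1))
E
```

```text
t 4.2 along -0.1861 lat -0.0011 z 0.1396 F [0.08 0.49 1.49]
pan (array([ 0.6297, -0.0513]), np.float64(17.8))
top0.png 0.029 inner far (array([ 0.6162, -0.0397]), np.float64(48.4))
top0.png 0.03 inner far (array([ 0.6149, -0.0399]), np.float64(49.0))
top0.png 0.031 inner far (array([ 0.6137, -0.0402]), np.float64(48.2))
top0.png 0.032 inner far (array([ 0.6126, -0.0405]), np.float64(46.1))
top0.png 0.0335 inner far (array([ 0.6107, -0.0405]), np.float64(41.4))
top0.png 0.0215 floor (array([ 0.6172, -0.0402]), np.float64(29.6))
top0.png 0.023 floor (array([ 0.6176, -0.0405]), np.float64(26.6))
t3.png 0.029 inner far (array([ 0.6321, -0.0465]), np.float64(55.4))
t3.png 0.03 inner far (array([ 0.6309, -0.0469]), np.float64(55.9))
t3.png 0.031 inner far (array([ 0.6296, -0.0469]), np.float64(55.0))
t3.png 0.032 inner far (array([ 0.6284, -0.047 ]), np.float64(52.9))
t3.png 0.0335 inner far (array([ 0.6266, -0.0472]), np.float64(48.6))
t3.png 0.0215 floor (array([ 0.6325, -0.0471]), np.float64(29.7))
t3.png 0.023 floor (array([ 0.6319, -0.0469]), np.float64(27.0))
```

```bash
python3 - <<'E'
from h import *
s=load('scene')
og=np.array((270,178));n=50;g=cv2.resize(s['img'][og[1]:og[1]+n,og[0]:og[0]+n].astype(float),(400,400),interpolation=cv2.INTER_CUBIC)
im=np.clip((g-20)/(190-20),0,1)*255;im=im.astype(np.uint8);raw=im.copy()
D=lambda P,col:cv2.polylines(im,[((proj(s,P)-og+.44)*8).round().astype(int)],True,col,1)
D(circ((.6297,-.0513),.038,.069),(0,255,0));D(circ((.6297,-.0513),.038,.061),(0,160,0));D(circ((.629,-.047),.0335,.109),(255,0,0));D(circ((.629,-.047),.023,.069),(255,200,0))
cv2.imwrite('pics/s3c.png',np.hstack([raw,im])[:,:,::-1])
E
```

```text
(no output)
```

View pics/s3c.png

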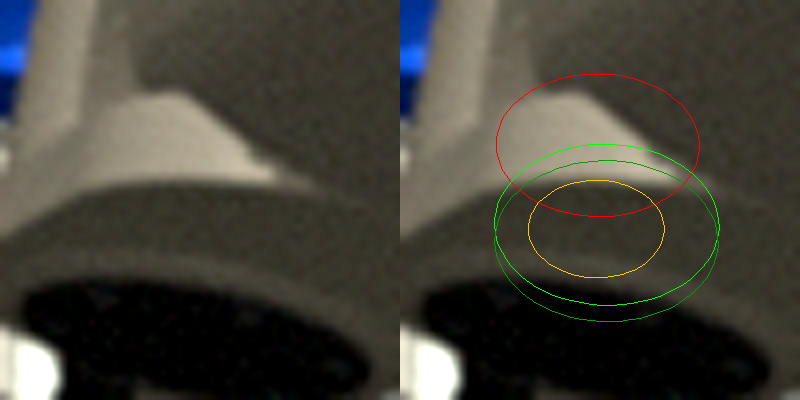

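The scene view is blocked by the forearm. The top-view fit puts the cup about 4 mm toward +y of the pan centre, so I'll turn to push in -y from the left side.

Emit:
arm_command(commands=[0.02,0,-0.045,-3,0,6,0.35,0.149,-0.088,0.0145,-26.8,0,57.5,0.35,0.149,-0.088,0.0145,-26.8,0,57.5,0.35,0.149,-0.088,0.0145,-26.8,0,57.5,0.35,0.149,-0.088,0.0145,-26.8,0,57.5,0.35,0.149,-0.088,0.0145,-26.8,0,57.5,0.35,0.149,-0.088,0.0145,-26.8,0,57.5,0.35,0.149,-0.088,0.0145,-26.8,0,57.5,0.35])

```text
t: 5.1
eef_pos: [0.6313, 0.0492, 0.1882]
tool_rot: [0.151, 0.698, -0.683, 0.155]
contact_force: [0.3, -2.6, -1.3]
gripper_width: 0.352
grasp_force: 0.0
```

```bash
python3 - <<'E'
from fitc import *
from scipy.spatial.transform import Rotation as Ro
o=get_obs();q=o['tool_rot'];print(o['t'],o['eef_pos']);print(Ro.from_quat([*q[1:],q[0]]).as_matrix().round(3))
shot('top','t4.png');shot('scene','s4.png')
for R in (.031,.0325): print(R,fit('t4.png',(.629,-.047),R,.109,rad(np.arange(-180,180,5)),1),fit('t4.png',(.629,-.047),R,.109,rad(np.arange(-80,100,5)),1))
E
```

```text
5.1 [0.63134353 0.04919153 0.18822603]
[[ 0.02  -1.     0.01 ]
 [-0.906 -0.023 -0.422]
 [ 0.422 -0.    -0.907]]
0.031 (array([ 0.6312, -0.0467]), np.float64(28.3)) (array([ 0.6296, -0.047 ]), np.float64(55.8))
0.0325 (array([ 0.6162, -0.0458]), np.float64(19.4)) (array([ 0.6278, -0.0471]), np.float64(52.4))
```

Emit:
arm_command(commands=[-0.006,0.001,0.04,0,0,0,0.35,-0.008,0.001,0.08,0,0,0,0.35,-0.006,0.001,0.108,0,0,0,0.35,-0.004,0.001,0.1185,0,0,0,0.35,-0.004,0.001,0.1185,0,0,0,0.35])

```text
t: 5.7
eef_pos: [0.6299, 0.0012, 0.0797]
tool_rot: [0.151, 0.7, -0.681, 0.154]
contact_force: [0.1, -0.3, -0.3]
gripper_width: 0.351
grasp_force: 0.0
```

Emit:
arm_command(commands=[0.0045,0,0.003,0,0,0,0.35,0.008,0,0.005,0,0,0,0.35,0.011,0,0.0065,0,0,0,0.35,0.0135,0,0.0075,0,0,0,0.35,0.0155,0,0.0085,0,0,0,0.35,0.0172,0,0.0095,0,0,0,0.35,0.0172,0,0.0095,0,0,0,0.35])

```text
t: 6.4
eef_pos: [0.6313, -0.0169, 0.0787]
tool_rot: [0.151, 0.7, -0.681, 0.155]
contact_force: [-0.1, -0.5, -0.2]
gripper_width: 0.347
grasp_force: 0.0
```

```bash
python3 - <<'E'
from fitc import *
print(get_obs()['eef_pos'],get_obs()['contact_force'])
shot('top','t5.png');shot('scene','s5.png')
for R in (.030,.031,.0325): print(R,fit('t5.png',(.629,-.049),R,.109,rad(np.arange(-80,60,5)),1))
E
```

```text
[ 0.63126294 -0.01692739  0.07869611] [-0.05100297 -0.48847046 -0.16294877]
0.03 (array([ 0.6318, -0.0504]), np.float64(57.6))
0.031 (array([ 0.6307, -0.0503]), np.float64(56.8))
0.0325 (array([ 0.6289, -0.0501]), np.float64(54.7))
```

The cup is now within about 1 mm of the pan centre. I'll back off, rise and untilt, close the fingers, then look.

Emit:
arm_command(commands=[-0.018,0,-0.008,0,0,0,0.35,-0.036,0,-0.017,0,0,0,0.35,-0.02,0,-0.055,0,0,0,0.35,0.006,0,-0.108,0,0,0,0.35,0.006,0,-0.108,0,-8,0,0,0.006,0,-0.108,0,-16,0,0,0.006,0,-0.108,0,-25,0,0,0.006,0,-0.108,0,-25,0,0])

```text
t: 7.3
eef_pos: [0.6301, 0.0163, 0.1819]
tool_rot: [-0.003, 0.713, -0.701, 0.001]
contact_force: [-0.1, -0.7, 0.8]
gripper_width: -0.0
grasp_force: 0.0
```

```bash
python3 - <<'E'
from fitc import *
from scipy.spatial.transform import Rotation as Ro
o=get_obs();q=o['tool_rot'];print(o['t'],o['eef_pos'],o['contact_force'],o['gripper_width']);print(Ro.from_quat([*q[1:],q[0]]).as_matrix().round(3))
t=shot('top','t6.png');s=shot('scene','s6.png')
for R in (.030,.031,.0325): print(R,fit('t6.png',(.629,-.049),R,.109,rad(np.arange(-80,60,5)),1))
print('key',fit('top0.png',(.503,-.111),.013,.066,rad(np.arange(0,360,10)),-1),fit('top0.png',(.503,-.111),.013,.066,rad(np.arange(0,360,10)),1),'collar',fit('top0.png',(.503,-.111),.021,.056,rad(np.arange(0,360,10)),1))
pan=(.6297,-.0513);out=[]
for c,og,dd in((t,(275,172),np.load('fit.npy')[3:5]),(s,(265,180),0)):
    og=np.array(og);n=80;k=5
    im=np.clip((cv2.resize(c['img'][og[1]:og[1]+n,og[0]:og[0]+n].astype(float),(400,400),interpolation=cv2.INTER_CUBIC)-10)/180,0,1)*255
    im=im.astype(np.uint8);raw=im.copy()
    D=lambda P,col:cv2.polylines(im,[((proj(c,P)-dd-og+.4)*k).round().astype(int)],True,col,1)
    D(circ(pan,.038,.069),(0,255,0));D(circ((.630,-.0503),.0335,.109),(255,0,0));D(circ((.503,-.111),.013,.066),(255,0,255))
    out.append(np.vstack([raw[:300],im[:300]]))
cv2.imwrite('pics/f6.png',np.hstack(out)[:,:,::-1])
E
```

```text
7.3 [0.63010633 0.01634459 0.18189488] [-0.05890019 -0.68353172  0.76864789] -0.0004520943846207266
[[ 0.017 -1.     0.004]
 [-1.    -0.017  0.003]
 [-0.003 -0.004 -1.   ]]
0.03 (array([ 0.6318, -0.0504]), np.float64(59.7))
0.031 (array([ 0.6308, -0.05  ]), np.float64(59.3))
0.0325 (array([ 0.6289, -0.0499]), np.float64(58.1))
key (array([ 0.5323, -0.0966]), np.float64(8.0)) (array([ 0.4968, -0.1167]), np.float64(17.5)) collar (array([ 0.5044, -0.1108]), np.float64(41.5))
```

View pics/f6.png

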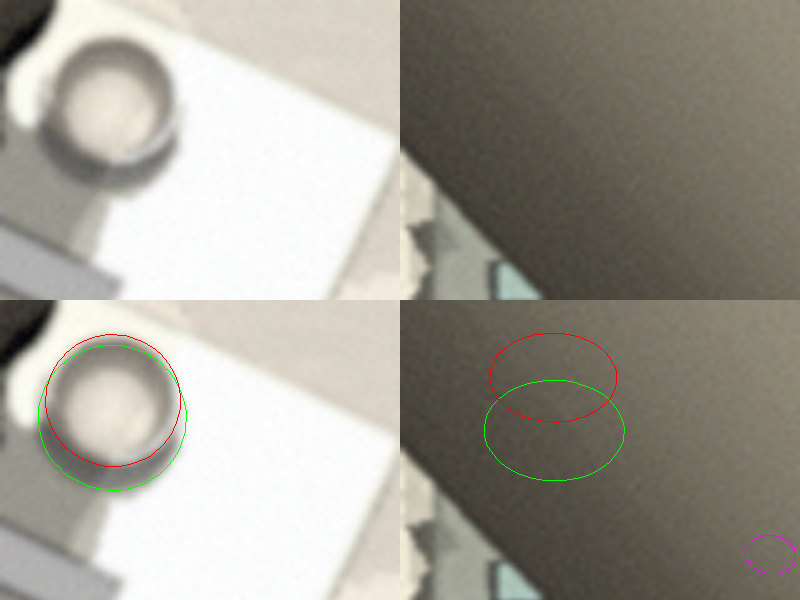

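The cup is centred on the pan: the pan outline shows evenly round it, and the rim is at about (113,98) in the upper-left crop. Now to the key, with fingers shut and upright.

Emit:
arm_command(commands=[0.125,0.129,0,0,0,0,0,0.125,0.129,0,0,0,0,0,0.125,0.129,0,0,0,0,0,0.125,0.129,0,0,0,0,0,0.125,0.129,0.04,0,0,0,0,0.125,0.129,0.08,0,0,0,0,0.125,0.129,0.102,0,0,0,0,0.125,0.129,0.102,0,0,0,0])

```text
t: 8.2
eef_pos: [0.5029, -0.1032, 0.0741]
tool_rot: [0.003, 0.718, -0.696, -0.002]
contact_force: [-0.3, 0.5, 0.8]
gripper_width: -0.003
grasp_force: 0.0
```

```bash
python3 -c "
from h import *
o=get_obs();print(o['eef_pos'],o['contact_force'],o['torque'])"
```

```text
[ 0.50286034 -0.10316223  0.07407891] [-0.3209485   0.49594306  0.75083661] [-0.04070553 -0.0641055   0.00149714]
```

Emit:
arm_command(commands=[0.008,0,0,0,0,0,0,0.008,0,0,0,0,0,0,0.008,0,0,0,0,0,0])

```text
t: 8.5
eef_pos: [0.5059, -0.1134, 0.0782]
tool_rot: [-0.001, 0.717, -0.697, 0.001]
contact_force: [-0.3, -0.5, 0.2]
gripper_width: -0.001
grasp_force: 0.0
```

Emit:
arm_command(commands=[-0.001,0.002,0.004,0,0,0,0,-0.001,0.002,0.008,0,0,0,0,-0.001,0.002,0.011,0,0,0,0,-0.001,0.002,0.011,0,0,0,0])

```text
t: 8.9
eef_pos: [0.5028, -0.1118, 0.0658]
tool_rot: [-0.0, 0.717, -0.697, -0.0]
contact_force: [1.4, 0.8, 1.5]
gripper_width: 0.005
grasp_force: 0.6
```

Emit:
arm_command(commands=[0,0,0.002,0,0,0,0,0,0,0.004,0,0,0,0,0,0,0.004,0,0,0,0])

```text
t: 9.2
eef_pos: [0.5029, -0.112, 0.062]
tool_rot: [-0.0, 0.717, -0.697, -0.0]
contact_force: [-0.6, 1.2, 3.1]
gripper_width: -0.002
grasp_force: 1.5
```

Force is rising like the key spring. I'll press on to the end stop.

Emit:
arm_command(commands=[0,0,0.002,0,0,0,0,0,0,0.003,0,0,0,0,0,0,0.003,0,0,0,0])

```text
t: 9.5
eef_pos: [0.503, -0.112, 0.0599]
tool_rot: [-0.001, 0.717, -0.697, -0.0]
contact_force: [-3.6, 4.1, 15.3]
gripper_width: -0.001
grasp_force: 7.8
```

Emit:
arm_command(commands=[0,0,0.001,0,0,0,0,0,0,0.002,0,0,0,0,0,0,0.002,0,0,0,0])

```text
t: 9.8
eef_pos: [0.5032, -0.1121, 0.0594]
tool_rot: [-0.002, 0.717, -0.698, -0.001]
contact_force: [-10.4, 6.5, 37.5]
gripper_width: 0.002
grasp_force: 18.9
```

It reached a hard stop 6 mm down. Releasing and rising clear.

Emit:
arm_command(commands=[0,0,-0.005,0,0,0,0,0,0,-0.015,0,0,0,0,0,0,-0.04,0,0,0,0,0,0,-0.09,0,0,0,0,0.03,0.05,-0.12,0,0,0,0,0.09,0.05,-0.12,0,0,0,0,0.13,0.05,-0.12,0,0,0,0,0.13,0.05,-0.12,0,0,0,0])

```text
t: 10.6
eef_pos: [0.4549, -0.2502, 0.1789]
tool_rot: [0.001, 0.714, -0.7, 0.003]
contact_force: [-0.7, 0.1, -0.2]
gripper_width: 0.004
grasp_force: 0.0
```

```bash
python3 - <<'E'
from fitc import *
t=shot('top','t7.png');o=get_obs();print(o['t'],o['eef_pos'],o['contact_force'],abs(np.array(o['joint_vel'])).max())
for R in (.030,.031,.0325): print(R,fit('t7.png',(.629,-.049),R,.109,rad(np.arange(-80,60,5)),1))
a=cv2.imread('pics/top0.png',0).astype(float);b=cv2.imread('pics/t7.png',0).astype(float)
print('key patch diff',abs(a-b)[234:256,310:332].mean(),'noise',abs(a-b)[100:200,180:225].mean())
E
```

```text
10.65 [ 0.45524216 -0.24869704  0.17830162] [-0.11935066  0.05787159 -0.0085083 ] 0.07504910852788428
0.03 (array([ 0.6318, -0.0504]), np.float64(57.5))
0.031 (array([ 0.6307, -0.0503]), np.float64(57.2))
0.0325 (array([ 0.6289, -0.05  ]), np.float64(55.9))
key patch diff 5.351239669421488 noise 6.2971111111111115
```

```bash
python3 -c "
from h import *
print(hand_in())"
```

```text
the job is handed in; nothing more can be done
None
```

The job is handed in at about 10.7 s. By my top-camera fit the cup stands within about 2 mm of the pan centre, and I then pressed the key to a hard stop 6 mm down (about 37 N) and released it. The hand-in returned no verdict.

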